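# Fish the dropped drive rod out of the flex tester

## Robot

A 6-joint arm with a two-finger parallel gripper is mounted at the origin on the work surface. World frame = base frame: x ahead of the robot, y to its left, z up, the work surface at z = 0. Lengths are in m, angles in rad, forces in N, time in s.
With the tool pointing down it reaches from about 0.375 to 0.75 m from the base axis. Payload 9 kg.
Tool frame: the origin (TCP) lies on the centre line of the jaws, within the pads' length; the fingertips stand 14 mm ahead of it and the grasp point (between the pads) lies 5 mm behind it (robot.finger_overhang is the distance from the TCP to the fingertips, in m); z points along the fingers, y is the line along which they close (so a half turn about z gives the same grasp; the last joint's range is limited). The gripper opens to 85 mm and grips with 20 to 120 N. Pads are 22 mm wide; open, the fingers measure 114 mm over their backs; the gripper's body (76 mm by 85 mm) begins 54 mm behind the grasp point. The pads swing forward as they close: fully open they stand 13 mm farther back than shut.
Start: joints at [-1.49, 0.104, 0.097, 1.564, 0, 1.353], TCP at [0.177, -0.573, 0.245] pointing down, gripper open.
Joint ranges: [-2.99, 2.99], [-0.84, 1.86], [-1.1, 1.16], [-1.84, 2.11], [-1.51, 1.56], [-3.14, 3.14]. Speed limits (rad/s): [2.22, 2.22, 2.57, 3.14, 3.14, 3.14].

## Interface

Orientations are given as a rotation vector (axis times angle).
In Python, from plant import robot gives the robot as it stands.
- The arm moves only by the shell command python3 -m jog 'ROWS' [OPENING] [FORCE]. ROWS is JSON, a list of rows, each a list of 2 entries, a list of its own where there are three numbers: the shift along the world's x, y, z in cm, then the turn, a rotation vector about the world's x, y, z in rad. In form: [[[dx, dy, dz], [wx, wy, wz]], ...]. A call has 1 to 12 rows; each row shifts and turns the commanded pose from where the row before left it; what a row does not reach is not made up. A row lasts 1/12 s, in which the tool goes at most 41.7 mm and 7.16 degrees, less where a joint would pass 70% of its speed; a pose out of reach is approached as far as the arm can. A call is refused whole if a number of a shift passes 4.17 or a number of a turn 0.125, either way. A call with a gripper value outside its range is refused whole. OPENING is the finger opening in cm, from 0 to 8.54, set as the call begins (- or left out, the last holds). The fingers move at their own pace and stop on an object; FORCE is the grip in N (left out, the last holds). Time passes only in rows, so rows that do not move let the fingers close. It gives the time, the measured TCP pose, the force, the opening and the grip force at its end, in the units of the state.
- robot.get_obs(): the state, without advancing time (a new reading comes with each control period).
- robot.grab_frame(name): name is "scene" or "side" or "wrist"; returns (picture, depth): 384x512x3 uint8, blue, green, red; 384x512 float32, m along the optical axis (not along the pixel's ray), 0 where there is no reading.
- robot.camera_info(name): a dict with "fx", "fy", "cx", "cy" (pixels), "k1" (the pictures are not rectified: a ray, as slopes to the right and down, at radius r is drawn at 1 + k1 r^2 times it, then the intrinsics apply), "view" (4x4, takes a point from world to camera coordinates); the wrist camera has in their place "mount" (4x4, takes a point from camera to tool coordinates, whose origin is the TCP and whose axes are the flange's). Camera axes: x right, y down, z forward; pixel columns grow to the right and rows downward; lengths in m; the calibration is good to about 2 mm. A picture is of the moment at which its call begins: read the wrist's pose just before it. camera_info takes no time and is no camera call.
- robot.job_done(): hands the job in; it is judged then, once.
The state is a dict: "time": time; "joint_positions": joint angles; "dq": joint speeds; "joint_efforts": joint torques, N m; "tcp_pos": TCP position; "eef_rot": TCP orientation; "ft_force": force on the tool from outside, world axes, zero at the start; "torque": the same for the moment, N m; "opening": finger opening in m; "gripper_force": force on a finger pad.
Only numpy, scipy, OpenCV 4.12 (cv2) and the standard library are available. Lean on these libraries where they do the work, as an engineer would, in place of code of your own. Each camera call takes 0.05 s, during which the arm holds its last target. There are 200 camera calls.

## Task

A drive rod of the watch-bracelet flex tester has dropped down inside its base. First put the loose lid on the orange screw pot, seated and level, and let go of it, so that the rod cannot spill the hatch screws; then grip the rod through the open service hatch, tilt it clamp end up (it is longer than the hatch) and draw it out slantwise without forcing it. Finish while still holding the rod, still and clear of the tester, with all of it at least 50 mm above the top plate; leave the other things on the bench alone.

Things in the scene. Friction and masses are not known exactly. Their poses are not given: they have to be found in the camera images.
- tester: The flex tester, fixed: steel base 360 x 480 mm, top plate (372 x 492 mm, 4 mm thick) with its upper face 137 mm above the bench. Origin: centre of the base, on the bench; x along its width, +y to its rear, control panel on its front at -y. The blue head and one drive rod in place stand on the plate only at y above 0.07 m (up to 0.36 m above the bench).
- hatch (a point): Centre of the open service hatch, in the top plate's upper face; axes as the tester's. Opening 145 mm along x, 180 mm along y (tester y -0.205 to -0.025). Inside, two flat cross-members along x, 60 mm wide, centred at tester y -0.175 and 0.035, upper faces 86 mm above the bench, carry the rod; between them it is clear down to 40 mm above the bench.
- rod_mid (a point): Middle of the loose drive rod, on its centre line: steel shaft 10 mm thick, an 18 x 18 mm block on each end, 240 mm over all, about 170 g. It starts level, centre line 95 mm above the bench (42 mm below the plate's upper face), along the tester's y within 0.1 rad; middle and clamp end lie in the hatch, the eye end some 75 mm under the plate. Rod along its own y.
- rod_clamp_end (a point): Centre of the end face of the aluminium clamp block (30 mm long), 120 mm from the middle along the rod's -y; it lies near the front edge of the hatch.
- rod_eye_end (a point): Centre of the end face of the brass rod eye (block 26 mm long), 120 mm from the middle along the rod's +y; it starts under the plate.
- pot_rim (a point): Centre of the mouth, in the plane of the rim, of the orange screw pot standing on the bench: round, loose, 80 mm outside and 72 mm inside diameter, 50 mm high, 300 g; its z axis points up. The hatch screws lie on its floor.
- lid_seat (a point): Centre of the underside of the grey lid's flange, the face that sits on the pot's rim; seated, it coincides with the pot's rim point. Flange 83 mm in diameter, 4 mm thick; below it a spigot 66 mm in diameter, 6 mm deep, which enters the pot. The lid starts lying right way up on the bench on its spigot; its z axis points up. 60 g.
- lid_knob (a point): On the lid's axis, half-way up its upright black knob (20 mm in diameter, 28 mm high, standing on the flange), 19 mm above the lid_seat point; the knob's top is 13 mm above this point.
- jar_mid (a point): Bystander: middle of a white closed grease jar with a blue cap, 52 mm in diameter, 58 mm high, standing on the bench near the pot and the lid.
- cover_edge (a point): Bystander: the hatch's cover, a steel sheet 160 x 210 x 3 mm with a low black pull, lying on the bench; this is the middle of its long edge nearest the robot, its centre lies 80 mm along its +x.
- screwdriver: Bystander: a screwdriver 190 mm long lying on the bench. Origin under its middle.
- wrist_form: Bystander: an upright wooden wrist form with a watch on it, 70 mm in diameter, 75 mm high. Origin: centre of its underside.
Mind the look-alikes: they are no part of the job. Of the things that look like the part that bears pot_rim, the smaller one is meant.

How it is judged:
By the outcome, as a careful person would: the job done as asked, in the order asked, and still so for the second after the job is handed in, while the arm keeps its last pose, push and grip.
It also fails if it takes over 54 s, if anything falls off the work surface, if the arm or the gripper's body presses on something with over 40 N, if the wrist force passes 120 N, or if a joint passes its speed limit or range.

## Working session

There is one attempt and no reset: what is moved stays moved. The work goes in short steps, Python scripts to look and compute and a shell command to move; the robot and the scene stay as the last step left them, time stands still between calls to the robot, and variables do not carry over. Pictures are saved under pics/ and viewed, at most 10 in all, crops included, and the job is handed in when it is done.

```bash
ls; mkdir -p pics; cat > h.py <<'E'
import numpy as np, cv2
from plant import robot
from scipy.spatial.transform import Rotation as R
def cam(n, obs=None):
    c=robot.camera_info(n)
    if 'view' in c: return c, np.linalg.inv(np.array(c['view']))
    o=obs or robot.get_obs()
    T=np.eye(4);T[:3,:3]=R.from_rotvec(o['eef_rot']).as_matrix();T[:3,3]=o['tcp_pos']
    return c,T@np.array(c['mount'])
def slopes(c,uv):
    d=(np.array(uv,float).reshape(-1,2)-[c['cx'],c['cy']])/[c['fx'],c['fy']]
    s=d.copy()
    for _ in range(20): s=d/(1+c['k1']*(s**2).sum(1,keepdims=True))
    return s
def plane(c,T,uv,z):
    s=slopes(c,uv); r=np.c_[s,np.ones(len(s))]@T[:3,:3].T; o=T[:3,3]
    return o+r*((z-o[2])/r[:,2])[:,None]
def pts(c,T,depth):
    v,u=np.mgrid[:384,:512]; s=slopes(c,np.c_[u.ravel(),v.ravel()])
    d=depth.ravel()[:,None]; p=np.c_[s,np.ones(len(s))]*d
    return (p@T[:3,:3].T+T[:3,3]).reshape(384,512,3)
def proj(c,T,P):
    q=(np.atleast_2d(P)-T[:3,3])@T[:3,:3]; s=q[:,:2]/q[:,2:]
    s=s*(1+c['k1']*(s**2).sum(1,keepdims=True)); return s*[c['fx'],c['fy']]+[c['cx'],c['cy']]
def snap(n,tag):
    o=robot.get_obs(); im,d=robot.grab_frame(n); c,T=cam(n,o)
    cv2.imwrite(f'pics/{tag}.png',im); np.savez(f'pics/{tag}.npz',im=im,d=d,T=T); return im,d,c,T
E
python3 - <<'E'
from h import *
a=snap('scene','s0');b=snap('side','d0')
o=robot.get_obs();print(o)
for n in(a,b): print(n[3].round(3), (n[1]==0).mean())
print(robot.finger_overhang, {k:v for k,v in a[2].items() if k!='view'})
E
```

```text
pics
{'time': 0.1, 'joint_positions': array([-1.48968869e+00,  1.04643510e-01,  9.65614545e-02,  1.56392460e+00,
        2.94789691e-06,  1.35308086e+00]), 'dq': array([-0.00146553, -0.00163021,  0.00377049, -0.00096641,  0.00159675,
       -0.00031397]), 'joint_efforts': array([ 7.53941102e-03, -5.58207929e+01,  5.04718351e+01,  1.28395835e-02,
       -9.60812213e-05, -4.52210429e-06]), 'tcp_pos': array([ 0.17661468, -0.573117  ,  0.24460572]), 'eef_rot': array([-3.10539782e+00, -4.67466046e-01, -1.34325063e-04]), 'ft_force': array([-0.00541091,  0.1634004 ,  0.78682016]), 'torque': array([ 0.00735379,  0.01198152, -0.01270267]), 'gripper_force': 0.0, 'opening': 0.08568164473630771}
[[ 0.22   0.599 -0.77   1.205]
 [ 0.975 -0.12   0.185 -0.318]
 [ 0.018 -0.792 -0.611  0.668]
 [ 0.     0.     0.     1.   ]] 0.004058837890625
[[ 0.935 -0.256  0.246  0.183]
 [-0.355 -0.669  0.653 -0.982]
 [-0.002 -0.698 -0.716  1.005]
 [ 0.     0.     0.     1.   ]] 0.003972371419270833
0.014 {'fx': 380.0937403085086, 'fy': 380.0937403085086, 'cx': 256.4118467051804, 'cy': 194.66939975627906, 'k1': -0.11857944026617126}
```

View pics/s0.png

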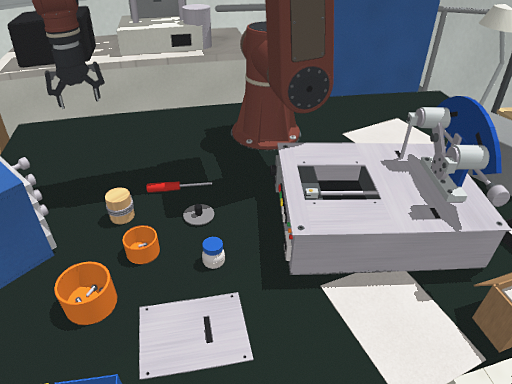

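View pics/d0.png

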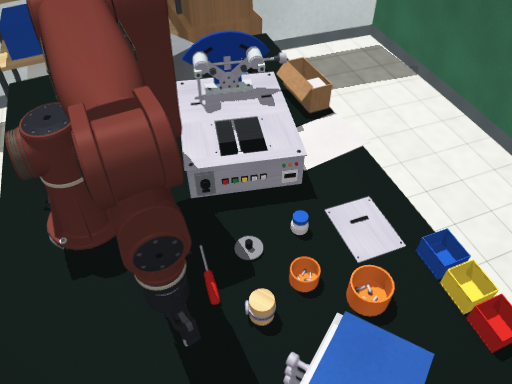

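The scene view shows two orange pots: a large one at (86,293) and a small one at (141,245). I take the small one, because the smaller is the one meant. The lid is at (198,214), the jar at (213,252), and the rod's clamp end is in the hatch at (312,190). Next I measure them and crop for confirmation.

```bash
python3 - <<'E'
from h import *
S={}
for n,t in(('scene','s0'),('side','d0')):
    z=np.load(f'pics/{t}.npz'); c=robot.camera_info(n); im,d,T=z['im'],z['d'],z['T']; P=pts(c,T,d); S[n]=(im,P,c,T)
    hsv=cv2.cvtColor(im,cv2.COLOR_BGR2HSV)
    m=cv2.inRange(hsv,(5,150,120),(18,255,255))
    k,l,st,ce=cv2.connectedComponentsWithStats(m)
    for i in range(1,k):
        if st[i,4]<150: continue
        q=P[l==i]; top=q[(q[:,2]>q[:,2].max()-.006)]
        if np.linalg.norm(ce[i]-0)<0: continue
        (cx,cy),r=cv2.minEnclosingCircle((top[:,:2]*1000).astype(np.float32))
        print(n,'orange',ce[i].round(),st[i,4],'zmax',q[:,2].max().round(4),'circle',round(cx,1),round(cy,1),round(r,1))
    # generic heights: lid flange & knob, jar
    cx=(198,214) if n=='scene' else (249,247)
    H=P[...,2]; win=np.zeros(H.shape,bool); win[cx[1]-22:cx[1]+22,cx[0]-25:cx[0]+25]=1
    for lo,hi,name in((.007,.014,'flange'),(.02,.05,'knob'),(.034,.05,'knobtop')):
        q=P[win&(H>lo)&(H<hi)]
        if len(q)>2:
            (x,y),r=cv2.minEnclosingCircle((q[:,:2]*1000).astype(np.float32)); print(n,name,len(q),round(x,1),round(y,1),round(r,1),q[:,2].mean().round(4), q[:,:2].mean(0).round(4))
    cx=(213,248) if n=='scene' else (300,220)
    win[:]=0; win[cx[1]-20:cx[1]+24,cx[0]-20:cx[0]+20]=1
    q=P[win&(H>.02)&(H<.08)]; (x,y),r=cv2.minEnclosingCircle((q[:,:2]*1000).astype(np.float32)); print(n,'jar',round(x,1),round(y,1),round(r,1))
    q=P[(H>.131)&(H<.143)]; q=q[(q[:,0]>.2)&(q[:,1]<.6)&(q[:,0]<1.1)&(q[:,1]>-.4)]
    print(n,'plate',cv2.minAreaRect((q[:,:2]*1000).astype(np.float32)),np.percentile(q,[1,99],axis=0).round(3).tolist())
    lo=q.mean(0)
    q=P[(H>.08)&(H<.112)]; q=q[(abs(q[:,0]-lo[0])<.2)&(abs(q[:,1]-lo[1])<.25)]
    print(n,'inside',len(q))
a=cv2.resize(S['scene'][0][170:320,50:250],(800,600),interpolation=cv2.INTER_CUBIC)[:, :]
b=cv2.resize(S['scene'][0][150:225,290:390],(400,300),interpolation=cv2.INTER_CUBIC)
c_=cv2.resize(S['side'][0][100:175,195:295],(400,300),interpolation=cv2.INTER_CUBIC)
cv2.imwrite('pics/crop1.png',np.vstack([cv2.resize(a,(800,600))[120:420],np.hstack([b,c_])]))
E
```

```text
scene orange [141. 244.] 1117 zmax 0.668 circle 1205.0 -318.0 0.0
scene orange [ 86. 292.] 2926 zmax 0.668 circle 1205.0 -318.0 0.0
scene flange 427 426.2 -287.2 43.2 0.0095 [ 0.4305 -0.2891]
scene knob 61 426.7 -288.0 9.7 0.0321 [ 0.4291 -0.2879]
scene knobtop 32 426.2 -288.2 9.4 0.0369 [ 0.4268 -0.2879]
scene jar 592.3 -270.1 26.2
scene plate ((540.079345703125, 161.63339233398438), (494.1346130371094, 377.64276123046875), 79.4175796508789) [[0.34, -0.098, 0.133], [0.752, 0.384, 0.139]]
scene inside 3153
side orange [304. 273.] 830 zmax 1.0052 circle 182.7 -981.9 0.0
side orange [370. 290.] 1806 zmax 1.0052 circle 182.7 -981.9 0.0
side flange 424 423.0 -288.8 42.6 0.0101 [ 0.4203 -0.2915]
side knob 55 420.2 -289.3 11.3 0.0335 [ 0.4203 -0.2913]
side knobtop 33 422.3 -289.2 10.6 0.0374 [ 0.4213 -0.2898]
side jar 586.9 -272.4 26.1
side plate ((552.4077758789062, 241.78814697265625), (666.2577514648438, 375.74951171875), 79.88969421386719) [[0.328, -0.099, 0.133], [0.739, 0.409, 0.142]]
side inside 1327
```

View pics/crop1.png

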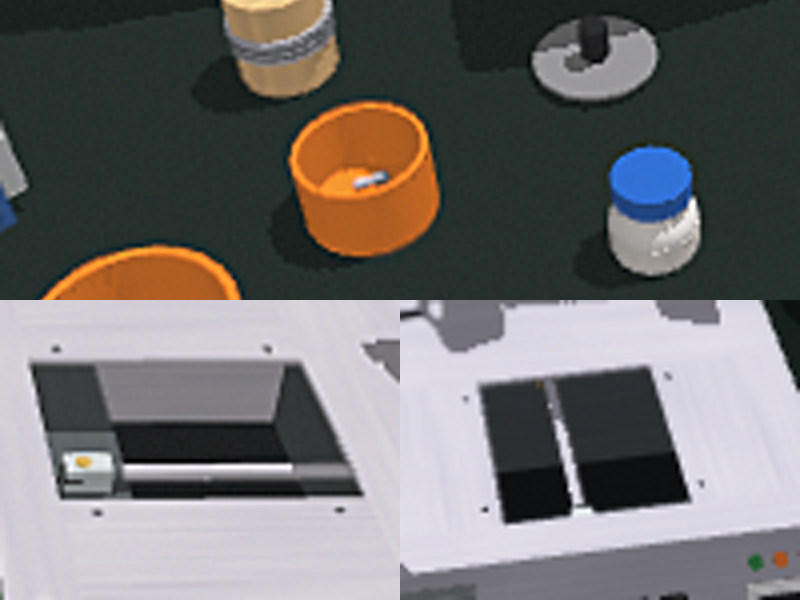

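The crop confirms the small orange pot (screws inside, about 80 mm), the single grey lid, and the jar. The lower insets show the hatch corners and the rod with its clamp block at the front.

```bash
python3 - <<'E'
from h import *
cr={'scene':(np.array([(30,62),(303,62),(365,197),(58,200)])/4+[290,150]),'side':(np.array([(78,83),(252,67),(290,200),(105,223)])/4+[195,100])}
rod={'scene':(np.array([(125,170),(290,168)])/4+[290,150]),'side':(np.array([(154,90),(176,190)])/4+[195,100])}
for n,t in(('scene','s0'),('side','d0')):
    z=np.load(f'pics/{t}.npz'); c=robot.camera_info(n); im,d,T=z['im'],z['d'],z['T']; P=pts(c,T,d); P[d==0]=np.nan
    hsv=cv2.cvtColor(im,cv2.COLOR_BGR2HSV)
    m=cv2.inRange(hsv,(5,150,100),(18,255,255))
    k,l,st,ce=cv2.connectedComponentsWithStats(m)
    for i in range(1,k):
        if st[i,4]<300: continue
        q=P[l==i]; q=q[q[:,2]>.01]; zt=np.percentile(q[:,2],98); 
        (x,y),r=cv2.minEnclosingCircle((q[:,:2]*1000).astype(np.float32))
        # outer contour ellipse by rim plane
        print(n,'orange',ce[i].round(),'z98',zt.round(4),'circ',round(x,1),round(y,1),round(r,1))
        h=.05 if zt<.06 else zt
        u=q[q[:,2]>h-.006]; (x,y),r=cv2.minEnclosingCircle((u[:,:2]*1000).astype(np.float32)); print('  rim',len(u),round(x,1),round(y,1),round(r,1))
    w=plane(c,T,cr[n],.137); print(n,'hatch corners',w[:,:2].round(4).tolist(),'c',w.mean(0)[:2].round(4))
    print([np.round(np.linalg.norm(w[i]-w[(i+1)%4]),4) for i in range(4)])
    for z_ in (.1,): print('rod',plane(c,T,rod[n],z_)[:,:2].round(4).tolist())
    H=P[...,2]
    pm=(H>.134)&(H<.140)&(P[...,0]>.3)&(P[...,0]<.8)&(P[...,1]>-.13)&(P[...,1]<.05)
    q=P[pm]; 
    M=pm.astype(np.uint8)
    # front edge: min y per x bin
    xs=np.arange(.38,.68,.02); e=np.array([(x,q[abs(q[:,0]-x)<.01][:,1].min()) for x in xs]); f=np.polyfit(e[:,0],e[:,1],1); print('front edge slope',f)
    # rod points
    q=P[(H>.085)&(H<.112)]; q=q[(q[:,0]>.4)&(q[:,0]<.66)&(q[:,1]>-.1)&(q[:,1]<.15)]
    hi=q[q[:,2]>.092]; print('rodpts',len(hi),hi.mean(0) if len(hi) else 0)
    if len(hi)>5: print(np.c_[hi[np.argsort(hi[:,1])]][::max(1,len(hi)//14)].round(3).tolist())
E
```

```text
scene orange [141. 244.] z98 0.0501 circ 528.9 -434.8 41.6
  rim 211 528.5 -435.2 41.2
scene orange [ 86. 292.] z98 0.0701 circ 660.6 -545.6 57.9
  rim 497 661.5 -546.9 57.7
scene hatch corners [[0.4377, -0.0272], [0.471, 0.1486], [0.6095, 0.1213], [0.5766, -0.0548]] c [0.5237 0.0469]
[np.float64(0.1789), np.float64(0.1411), np.float64(0.1791), np.float64(0.1416)]
rod [[0.5125, 0.0142], [0.5312, 0.1182]]
front edge slope [-0.18417495  0.00976643]
rodpts 361 [0.51731933 0.03003347 0.09819693]
[[0.631, -0.1, 0.094], [0.525, -0.08, 0.095], [0.509, -0.024, 0.092], [0.508, -0.017, 0.1], [0.506, -0.008, 0.104], [0.507, -0.0, 0.102], [0.514, 0.008, 0.1], [0.506, 0.022, 0.098], [0.515, 0.038, 0.094], [0.517, 0.053, 0.093], [0.521, 0.07, 0.094], [0.523, 0.085, 0.099], [0.527, 0.103, 0.096], [0.527, 0.122, 0.099], [0.532, 0.143, 0.094]]
side orange [304. 273.] z98 0.0518 circ 526.1 -436.4 40.7
  rim 168 526.2 -435.8 40.5
side orange [370. 290.] z98 0.0715 circ 658.2 -547.4 57.2
  rim 304 658.3 -546.8 56.6
side hatch corners [[0.4635, 0.1466], [0.606, 0.1153], [0.5722, -0.0538], [0.4317, -0.0283]] c [0.5183 0.045 ]
[np.float64(0.1458), np.float64(0.1725), np.float64(0.1428), np.float64(0.1778)]
rod [[0.5336, 0.1615], [0.5077, 0.0299]]
front edge slope [-0.18308031  0.00665897]
rodpts 435 [ 0.51081657 -0.0471843   0.10166621]
[[0.622, -0.1, 0.102], [0.604, -0.095, 0.108], [0.583, -0.091, 0.107], [0.564, -0.088, 0.098], [0.539, -0.084, 0.099], [0.508, -0.08, 0.102], [0.5, -0.077, 0.106], [0.491, -0.072, 0.096], [0.461, -0.068, 0.107], [0.446, -0.065, 0.105], [0.421, -0.062, 0.094], [0.414, -0.057, 0.109], [0.504, 0.039, 0.1], [0.518, 0.09, 0.099], [0.523, 0.146, 0.099]]
```

```bash
python3 -m jog '[[[2.47,2.85,0],[0,0,0]],[[2.47,2.85,0],[0,0,0]],[[2.47,2.85,0],[0,0,0]],[[2.47,2.85,0],[0,0,0]],[[2.47,2.85,0],[0,0,0]],[[2.47,2.85,0],[0,0,0]],[[2.47,2.85,0],[0,0,0]],[[2.47,2.85,-2],[0,0,0]],[[2.47,2.85,-2],[0,0,0]],[[2.47,2.85,-2],[0,0,0]],[[0,0,0],[0,0,0]],[[0,0,0],[0,0,0]]]' 5 30
```

```text
time: 1.1
tcp_pos: [0.4222, -0.2883, 0.1853]
eef_rot: [-3.104, -0.473, 0.002]
ft_force: [-0.1, -0.3, 0.3]
opening: 0.0499
gripper_force: 0.0
```

```bash
python3 - <<'E'
from h import *
im,d,c,T=snap('wrist','w1'); P=pts(c,T,d); P[d==0]=np.nan; H=P[...,2]
print(robot.get_obs()['tcp_pos'])
near=np.hypot(P[...,0]-.424,P[...,1]+.288)<.07
for lo,hi in((.006,.014),(.03,.046)):
    q=P[near&(H>lo)&(H<hi)]; print(len(q)); (x,y),r=cv2.minEnclosingCircle((q[:,:2]*1000).astype(np.float32)); print(x,y,r,q[:,2].mean(),q.mean(0))
E
```

```text
[ 0.42188822 -0.28984792  0.18635501]
4563
424.9284973144531 -288.44207763671875 41.310707092285156 0.009140527954668317 [ 0.42659134 -0.2878904   0.00914053]
353
424.7126770019531 -288.5716247558594 9.9923095703125 0.03652356264093694 [ 0.42551662 -0.28815262  0.03652356]
```

View pics/w1.png

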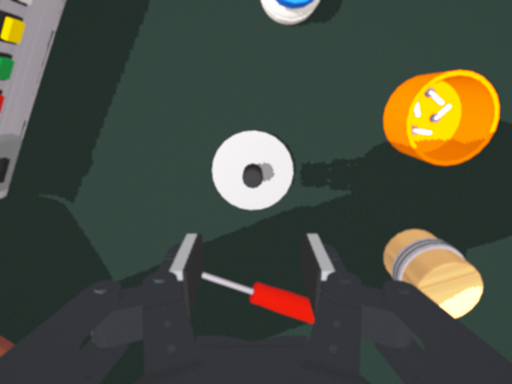

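The wrist view shows the lid at (252,170) with its knob, the small pot at (440,118) with screws, and the screwdriver clear of the fingers' path.

```bash
python3 - <<'E'
from h import *
z=np.load('pics/w1.npz'); c=robot.camera_info('wrist'); P=pts(c,z['T'],z['d']); P[z['d']==0]=np.nan
hsv=cv2.cvtColor(z['im'],cv2.COLOR_BGR2HSV); m=cv2.inRange(hsv,(5,150,100),(18,255,255))>0
q=P[m&(P[...,2]>.046)&(P[...,2]<.056)&(P[...,1]<-.38)]; (x,y),r=cv2.minEnclosingCircle((q[:,:2]*1000).astype(np.float32)); print(len(q),x,y,r,q[:,2].max())
E
python3 -m jog '[[[0.25,0.05,-3],[0,0,0]],[[0,0,-3],[0,0,0]],[[0,0,-3],[0,0,0]],[[0,0,-3],[0,0,0]],[[0,0,-1.5],[0,0,0]],[[0,0,-1.5],[0,0,0]],[[0,0,-0.7],[0,0,0]],[[0,0,0],[0,0,0]],[[0,0,0],[0,0,0]]]'
```

```text
632 528.450439453125 -434.9613952636719 40.286224365234375 0.050989347669338714
time: 1.9
tcp_pos: [0.4242, -0.291, 0.0306]
eef_rot: [3.106, 0.466, 0.001]
ft_force: [-0.1, 0.2, -0.1]
opening: 0.0499
gripper_force: 0.0
```

```bash
python3 -m jog '[[[0,0,-0.2],[0,0,0]],[[0,0,0],[0,0,0]],[[0,0,0],[0,0,0]],[[0,0,0],[0,0,0]],[[0,0,0],[0,0,0]],[[0,0,0],[0,0,0]]]' 1 40; python3 -m jog '[[[0,0,2],[0,0,0]],[[0,0,3],[0,0,0]],[[0,0,3],[0,0,0]],[[0,0,2],[0,0,0]],[[0,0,0],[0,0,0]],[[0,0,0],[0,0,0]]]'
```

```text
time: 2.4
tcp_pos: [0.4249, -0.2907, 0.0289]
eef_rot: [3.105, 0.467, 0.001]
ft_force: [-0.9, -0.7, 5.8]
opening: 0.0186
gripper_force: 39.5
time: 2.9
tcp_pos: [0.425, -0.2906, 0.129]
eef_rot: [3.104, 0.468, 0.002]
ft_force: [-0.3, 1.0, -0.7]
opening: 0.0183
gripper_force: 39.4
```

```bash
python3 - <<'E'
from h import *
im,d,c,T=snap('wrist','w2'); P=pts(c,T,d); P[d==0]=np.nan; H=P[...,2]
t=np.array(robot.get_obs()['tcp_pos']);print(t)
hsv=cv2.cvtColor(im,cv2.COLOR_BGR2HSV); m=cv2.inRange(hsv,(5,150,100),(18,255,255))>0
q=P[m&(P[...,2]>.046)&(P[...,2]<.056)&(P[...,1]<-.36)]; (x,y),r=cv2.minEnclosingCircle((q[:,:2]*1000).astype(np.float32)); print('pot',len(q),x,y,r)
k=(hsv[...,1]<60)&(hsv[...,2]>90)&(np.hypot(P[...,0]-t[0],P[...,1]-t[1])<.055)&(H<t[2]-.008)&(H>.03)
q=P[k]; print(len(q)); (x,y),r=cv2.minEnclosingCircle((q[:,:2]*1000).astype(np.float32)); print('lid',x,y,r,np.percentile(q[:,2],[5,50,95]))
A=np.c_[q[:,:2],np.ones(len(q))]; f=np.linalg.lstsq(A,q[:,2],rcond=None)[0]; print('tilt',f)
E
```

```text
[ 0.42440131 -0.28989856  0.12747692]
pot 639 527.6341552734375 -434.26422119140625 39.938655853271484
10881
lid 425.5391845703125 -290.9578857421875 41.665287017822266 [0.10816755 0.10919329 0.1101904 ]
tilt [ 1.07236821e-04 -3.61284453e-03  1.08137912e-01]
```

View pics/w2.png

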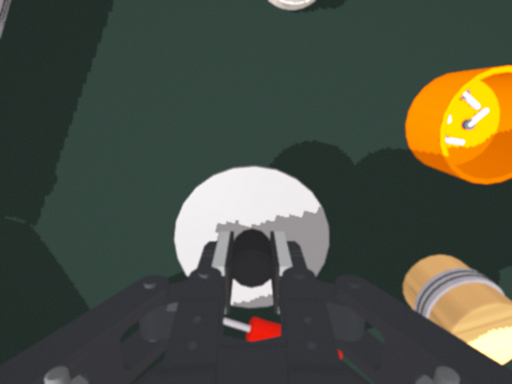

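The wrist view shows the lid held level, centred at about (252,235). The pot is at (480,125), still undisturbed.

```bash
python3 -m jog '[[[1.7,-2.4,0],[0,0,0]],[[1.7,-2.4,0],[0,0,0]],[[1.7,-2.4,0],[0,0,0]],[[1.7,-2.4,0],[0,0,0]],[[1.7,-2.4,0],[0,0,0]],[[1.77,-2.4,0],[0,0,0]],[[0,0,0],[0,0,0]],[[0,0,0],[0,0,0]],[[0,0,0],[0,0,0]]]'; python3 - <<'E'
from h import *
im,d,c,T=snap('wrist','w3'); P=pts(c,T,d); P[d==0]=np.nan; H=P[...,2]
t=np.array(robot.get_obs()['tcp_pos']);print(t)
hsv=cv2.cvtColor(im,cv2.COLOR_BGR2HSV)
k=(hsv[...,1]<60)&(hsv[...,2]>90)&(np.hypot(P[...,0]-t[0],P[...,1]-t[1])<.055)&(H<t[2]-.008)&(H>.09)
q=P[k]; (x,y),r=cv2.minEnclosingCircle((q[:,:2]*1000).astype(np.float32)); print('lid',len(q),x,y,r,np.median(q[:,2]))
for n in('scene','side'):
  im,d,c,T=snap(n,n+'3'); P=pts(c,T,d); P[d==0]=np.nan; H=P[...,2]; hsv=cv2.cvtColor(im,cv2.COLOR_BGR2HSV)
  near=np.hypot(P[...,0]-.528,P[...,1]+.435)<.06
  q=P[near&(H>.103)&(H<.113)&(hsv[...,1]<60)]; (x,y),r=cv2.minEnclosingCircle((q[:,:2]*1000).astype(np.float32)); print(n,'lid',len(q),x,y,r,np.median(q[:,2]))
  q=P[near&(H>.02)&(H<.056)]; (x,y),r=cv2.minEnclosingCircle((q[:,:2]*1000).astype(np.float32)); print(n,'pot',len(q),x,y,r)
E
```

```text
time: 3.7
tcp_pos: [0.5264, -0.433, 0.1259]
eef_rot: [-3.104, -0.467, 0.002]
ft_force: [-0.3, 0.3, -0.3]
opening: 0.0188
gripper_force: 39.5
[ 0.52647022 -0.43293864  0.12677978]
lid 10807 526.8826293945312 -433.1512756347656 41.517852783203125 0.10604133086723444
scene lid 511 527.9574584960938 -432.7383117675781 42.1743278503418 0.1066897418078715
scene pot 616 529.6129760742188 -434.60760498046875 40.144630432128906
side lid 416 525.2451782226562 -433.1561279296875 41.785640716552734 0.10775195046933328
side pot 284 525.4667358398438 -436.6209716796875 39.91510009765625
```

```bash
python3 -m jog '[[[0.12,-0.2,-1.5],[0,0,0]],[[0,0,-1.5],[0,0,0]],[[0,0,-1],[0,0,0]],[[0,0,-0.4],[0,0,0]],[[0,0,-0.2],[0,0,0]],[[0,0,-0.2],[0,0,0]],[[0,0,-0.2],[0,0,0]],[[0,0,0],[0,0,0]]]'; python3 -m jog '[[[0,0,-0.15],[0,0,0]],[[0,0,0],[0,0,0]]]'
```

```text
time: 4.52
tcp_pos: [0.5284, -0.4361, 0.078]
eef_rot: [3.106, 0.467, 0.001]
ft_force: [-0.3, -0.1, -0.7]
opening: 0.0186
gripper_force: 39.5
time: 4.68
tcp_pos: [0.5283, -0.4361, 0.0764]
eef_rot: [3.106, 0.468, 0.0]
ft_force: [0.2, 0.1, 0.0]
opening: 0.0182
gripper_force: 39.5
```

```bash
python3 -m jog '[[[0,0,-0.15],[0,0,0]],[[0,0,0],[0,0,0]]]';python3 -m jog '[[[0,0,-0.1],[0,0,0]],[[0,0,0],[0,0,0]]]';python3 -m jog '[[[0,0,-0.1],[0,0,0]],[[0,0,0],[0,0,0]]]'
```

```text
time: 4.85
tcp_pos: [0.5283, -0.436, 0.0747]
eef_rot: [3.107, 0.468, 0.0]
ft_force: [-0.2, 0.5, -1.2]
opening: 0.0187
gripper_force: 39.5
time: 5.02
tcp_pos: [0.5282, -0.436, 0.0736]
eef_rot: [-3.107, -0.468, 0.0]
ft_force: [-0.7, 0.5, -0.4]
opening: 0.0183
gripper_force: 39.5
time: 5.18
tcp_pos: [0.5283, -0.4361, 0.073]
eef_rot: [3.106, 0.468, 0.0]
ft_force: [-0.0, 0.6, 1.4]
opening: 0.0178
gripper_force: 39.6
```

```bash
python3 -m jog '[[[0,0,-0.1],[0,0,0]],[[0,0,0],[0,0,0]]]';python3 -m jog '[[[0,0,-0.05],[0,0,0]],[[0,0,0],[0,0,0]]]'
```

```text
time: 5.35
tcp_pos: [0.5284, -0.4361, 0.0729]
eef_rot: [3.106, 0.468, 0.0]
ft_force: [-2.9, 2.5, 7.5]
opening: 0.0187
gripper_force: 40.3
time: 5.52
tcp_pos: [0.5284, -0.4361, 0.0729]
eef_rot: [3.106, 0.468, 0.0]
ft_force: [-4.2, 3.7, 10.8]
opening: 0.0185
gripper_force: 40.7
```

Contact is at the expected seated height, so I release and rise.

```bash
python3 -m jog '[[[0,0,0.05],[0,0,0]],[[0,0,0],[0,0,0]],[[0,0,0],[0,0,0]],[[0,0,0],[0,0,0]],[[0,0,0],[0,0,0]]]' 4.5; python3 -m jog '[[[0,0,1.5],[0,0,0]],[[0,0,3],[0,0,0]],[[0,0,4],[0,0,0]],[[0,0,4],[0,0,0]],[[0,0,4],[0,0,0]],[[0,0,0],[0,0,0]],[[0,0,0],[0,0,0]]]'; python3 - <<'E'
from h import *
im,d,c,T=snap('wrist','w4'); P=pts(c,T,d); P[d==0]=np.nan; H=P[...,2]
near=np.hypot(P[...,0]-.528,P[...,1]+.436)<.06
hsv=cv2.cvtColor(im,cv2.COLOR_BGR2HSV)
q=P[near&(H>.045)&(H<.062)&(hsv[...,1]<60)]; (x,y),r=cv2.minEnclosingCircle((q[:,:2]*1000).astype(np.float32)); print('lid',len(q),x,y,r,np.median(q[:,2]))
A=np.c_[q[:,:2],np.ones(len(q))]; f=np.linalg.lstsq(A,q[:,2],rcond=None)[0]; print('tilt',f)
q=P[near&(H>.005)&(H<.046)&(hsv[...,1]>150)]; print('pot',len(q))
if len(q): print(cv2.minEnclosingCircle((q[:,:2]*1000).astype(np.float32)))
cv2.imwrite('pics/c4.png',np.hstack([im,robot.grab_frame('scene')[0][190:290,90:190].repeat(3,0).repeat(3,1)[:300].copy() if 0 else cv2.resize(robot.grab_frame('scene')[0][180:308,90:186],(288,384))]))
E
```

```text
time: 5.93
tcp_pos: [0.5282, -0.4359, 0.0715]
eef_rot: [-3.106, -0.468, 0.0]
ft_force: [0.3, -0.3, 0.1]
opening: 0.0451
gripper_force: 0.0
time: 6.52
tcp_pos: [0.5293, -0.4372, 0.2402]
eef_rot: [3.102, 0.467, 0.005]
ft_force: [-0.1, 0.6, -0.1]
opening: 0.0449
gripper_force: 0.0
lid 4254 529.1119995117188 -436.611572265625 41.38165283203125 0.0531390943029974
tilt [ 0.00138453 -0.00077398  0.05207972]
pot 56
((559.7728271484375, -422.3741455078125), 20.790616989135742)
```

View pics/c4.png

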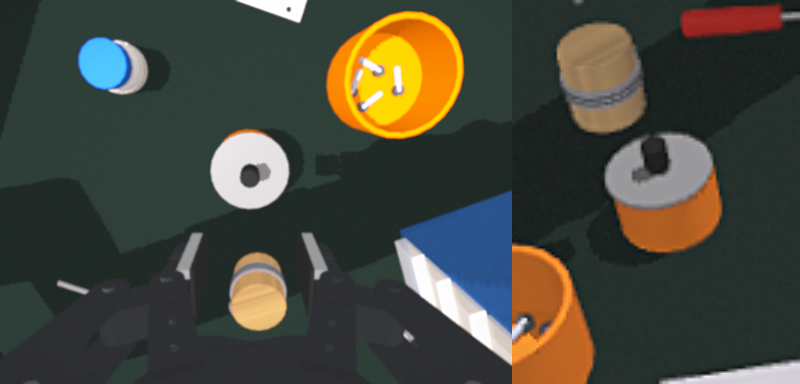

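The lid is seated and level (flange top 53 mm, slope below 0.2 %, jaws off it), and the jar and form are untouched. Next I go over the hatch and turn the jaws across the rod.

```bash
python3 -m jog '[[[0,0.8,2],[0,0,0]],[[0,3.6,2],[0,0,0.099]],[[0,3.6,2],[0,0,0.099]],[[0,3.6,0],[0,0,0.099]],[[0,3.6,0],[0,0,0.099]],[[0,3.6,0],[0,0,0.099]],[[0,3.6,0],[0,0,0.099]],[[0,3.6,0],[0,0,0.099]],[[0,3.6,0],[0,0,0.099]],[[0,3.6,0],[0,0,0.099]],[[0,3.6,0],[0,0,0.099]],[[0,3.6,0],[0,0,0.098]]]' && python3 -m jog '[[[-0.4,3.5,0],[0,0,0]],[[-0.3,3.5,0],[0,0,0]],[[0,0,0],[0,0,0]],[[0,0,0],[0,0,0]],[[0,0,0],[0,0,0]],[[0,0,0],[0,0,0]]]'; python3 - <<'E'
from h import *
o=robot.get_obs(); print(o['tcp_pos'],o['eef_rot'],o['joint_positions'].round(3)); print(R.from_rotvec(o['eef_rot']).as_matrix().round(3))
im,d,c,T=snap('wrist','w5'); P=pts(c,T,d); P[d==0]=np.nan; H=P[...,2]
q=P[(H>.096)&(H<.11)&(abs(P[...,0]-.521)<.05)&(abs(P[...,1]-.05)<.12)]; print(len(q))
for y in np.arange(-.05,.16,.02):
    s=q[abs(q[:,1]-y)<.01]
    if len(s): print(round(y,3),len(s),s.mean(0).round(4),np.ptp(s[:,0]).round(4),s[:,2].max().round(4))
E
```

```text
time: 7.62
tcp_pos: [0.5273, -0.0301, 0.2947]
eef_rot: [-2.409, -2.012, 0.002]
ft_force: [-0.1, 1.1, 0.3]
opening: 0.0448
gripper_force: 0.0
time: 8.12
tcp_pos: [0.5211, 0.0372, 0.2957]
eef_rot: [-2.416, -2.006, 0.002]
ft_force: [0.5, -0.3, -0.0]
opening: 0.0453
gripper_force: 0.0
[0.52111073 0.0371545  0.29572033] [-2.41647234e+00 -2.00607199e+00  1.77082624e-03] [-0.179 -0.113 -0.027  1.658 -0.     1.576]
[[ 0.184  0.983 -0.001]
 [ 0.983 -0.184  0.   ]
 [-0.    -0.001 -1.   ]]
1556
-0.03 36 [ 0.5023 -0.0216  0.1033] 0.0173 0.1051
-0.01 279 [ 0.502  -0.0098  0.1033] 0.0201 0.106
0.01 238 [0.5049 0.0087 0.1009] 0.0181 0.105
0.03 145 [0.5092 0.0301 0.0985] 0.012 0.1005
0.05 150 [0.5129 0.0501 0.0984] 0.0116 0.1005
0.07 165 [0.5164 0.0701 0.0985] 0.0122 0.1014
0.09 173 [0.5202 0.0899 0.0983] 0.0124 0.1008
0.11 183 [0.5239 0.1101 0.0984] 0.012 0.101
0.13 185 [0.5273 0.13   0.0983] 0.0114 0.1006
0.15 2 [0.5266 0.1402 0.098 ] 0.001 0.0981
```

View pics/w5.png

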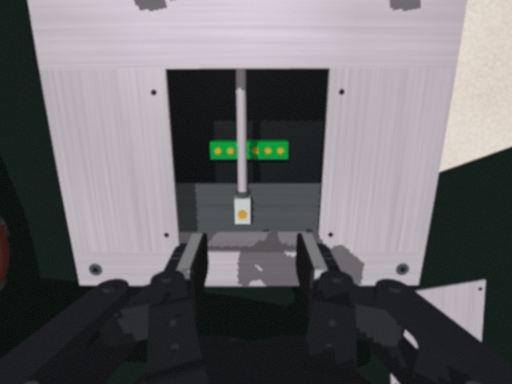

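The wrist view shows the rod's shaft at (242,90–190) and its clamp block at (243,210) near the front edge. The jaws are aligned across it and nothing blocks the shaft.

```bash
python3 -m jog '[[[-0.44,3.5,0],[0,0,0]],[[0,0,-3.5],[0,0,0]],[[0,0,-3.5],[0,0,0]],[[0,0,-3.5],[0,0,0]],[[0,0,-1.5],[0,0,0]],[[0,0,0],[0,0,0]],[[0,0,0],[0,0,0]],[[0,0,0],[0,0,0]]]' 4; python3 - <<'E'
from h import *
import time
print(robot.get_obs()['tcp_pos'])
im,d,c,T=snap('wrist','w6'); P=pts(c,T,d); P[d==0]=np.nan; H=P[...,2]
q=P[(H>.09)&(H<.11)&(abs(P[...,0]-.518)<.03)&(abs(P[...,1]-.09)<.06)]
for y in np.arange(.03,.14,.02):
    s=q[abs(q[:,1]-y)<.01]
    if len(s): print(round(y,3),len(s),s.mean(0).round(4),np.ptp(s[:,0]).round(4))
print(robot.get_obs()['tcp_pos'])
E
```

```text
time: 8.83
tcp_pos: [0.5177, 0.0723, 0.1784]
eef_rot: [2.416, 2.006, 0.002]
ft_force: [-0.1, -0.4, 0.8]
opening: 0.0401
gripper_force: 0.0
[0.51769577 0.07230515 0.17841033]
0.03 161 [0.5102 0.0351 0.0982] 0.011
0.05 346 [0.5126 0.0501 0.0981] 0.013
0.07 342 [0.5161 0.0701 0.0983] 0.0126
0.09 370 [0.5198 0.0902 0.0983] 0.0122
0.11 413 [0.5234 0.1101 0.0982] 0.0128
0.13 327 [0.5266 0.1277 0.0983] 0.0115
[0.51795657 0.07242033 0.1787798 ]
```

```bash
python3 -m jog '[[[-0.13,0,-2],[0,0,0]],[[0,0,-2],[0,0,0]],[[0,0,-2],[0,0,0]],[[0,0,-1.5],[0,0,0]],[[0,0,-0.7],[0,0,0]],[[0,0,-0.3],[0,0,0]],[[0,0,0],[0,0,0]],[[0,0,0],[0,0,0]]]'; python3 -m jog '[[[0,0,0],[0,0,0]],[[0,0,0],[0,0,0]],[[0,0,0],[0,0,0]],[[0,0,0],[0,0,0]],[[0,0,0],[0,0,0]],[[0,0,0],[0,0,0]],[[0,0,0],[0,0,0]]]' 0 80
```

```text
time: 9.55
tcp_pos: [0.5164, 0.0729, 0.0932]
eef_rot: [2.415, 2.007, 0.002]
ft_force: [-0.1, -0.7, 0.6]
opening: 0.0396
gripper_force: 0.0
time: 10.13
tcp_pos: [0.5162, 0.0729, 0.0928]
eef_rot: [2.415, 2.007, 0.002]
ft_force: [-0.6, 0.4, 6.1]
opening: 0.007
gripper_force: 78.2
```

```bash
python3 -m jog '[[[0,0,0.2],[0,0,0]],[[0,0,0.49],[-0.0344,0.0064,0]],[[0,0,0.49],[-0.0344,0.0064,0]],[[0,0,0.49],[-0.0344,0.0064,0]],[[0,0,0],[0,0,0]],[[0,0,0],[0,0,0]]]'; python3 -m jog '[[[0,0,0.49],[-0.0344,0.0064,0]],[[0,0,0.49],[-0.0344,0.0064,0]],[[0,0,0.48],[-0.0344,0.0064,0]],[[0,0,0.48],[-0.0344,0.0064,0]],[[0,0,0.48],[-0.0344,0.0064,0]],[[0,0,0],[0,0,0]],[[0,0,0],[0,0,0]]]'
```

```text
time: 10.63
tcp_pos: [0.5155, 0.0735, 0.1082]
eef_rot: [2.362, 1.965, -0.123]
ft_force: [0.2, 0.2, -1.7]
opening: 0.0069
gripper_force: 78.0
time: 11.22
tcp_pos: [0.5154, 0.0732, 0.1321]
eef_rot: [2.266, 1.884, -0.318]
ft_force: [-0.1, 0.1, -0.9]
opening: 0.0069
gripper_force: 78.1
```

```bash
cat > rod.py <<'E'
from h import *
def rod(tag):
    o=robot.get_obs(); im,d,c,T=snap('wrist',tag); M=R.from_rotvec(o['eef_rot']).as_matrix(); t=np.array(o['tcp_pos'])
    P=pts(c,T,d); P[d==0]=np.nan; L=(P-t)@M
    m=(abs(L[...,1])<.012)&(abs(L[...,2])<.04)
    q=L[m]
    print('t',o['time'],t.round(4),'tilt deg',np.degrees(np.arccos(-M[2,2])).round(2),M.round(3).tolist())
    for x in np.arange(-.16,.17,.02):
        s=q[abs(q[:,0]-x)<.01]
        if len(s)>5: w=s.mean(0)@M.T+t; print(round(x,2),len(s),s.mean(0).round(4),s[:,2].min().round(4),'world',w.round(4))
E
python3 -c "
from rod import *
rod('w7')"
```

```text
t 11.2167 [0.5154 0.0732 0.1321] tilt deg 15.94 [[0.175, 0.983, -0.051], [0.945, -0.183, -0.27], [-0.275, -0.001, -0.962]]
-0.04 359 [-0.0354  0.0003 -0.0053] -0.0075 world [0.5098 0.0411 0.1469]
-0.02 633 [-0.0198  0.0003 -0.0067] -0.0363 world [0.5126 0.0562 0.144 ]
-0.0 1735 [ 0.0005  0.     -0.0176] -0.04 world [0.5165 0.0784 0.1489]
0.02 2839 [ 0.0143  0.0002 -0.0154] -0.04 world [0.5189 0.0908 0.143 ]
0.04 1086 [ 0.0402  0.0003 -0.0052] -0.0077 world [0.5231 0.1126 0.126 ]
0.06 2390 [ 0.0631  0.0001 -0.019 ] -0.0259 world [0.5276 0.138  0.133 ]
0.08 5374 [ 0.0805  0.     -0.0273] -0.0318 world [0.531  0.1567 0.1362]
0.1 3480 [ 0.0951  0.     -0.0314] -0.0347 world [0.5337 0.1717 0.1362]
```

```bash
python3 -m jog '[[[0,0,0.3],[0,0,0]],[[-0.175,-0.945,0.275],[0,0,0]],[[-0.175,-0.945,0.275],[0,0,0]],[[-0.175,-0.945,0.275],[0,0,0]],[[0,0,0],[0,0,0]],[[0,0,0],[0,0,0]]]'; python3 -m jog '[[[-0.175,-0.945,0.275],[0,0,0]],[[-0.175,-0.945,0.275],[0,0,0]],[[-0.175,-0.945,0.275],[0,0,0]],[[0,0,0],[0,0,0]]]';  python3 -m jog '[[[-0.175,-0.945,0.275],[0,0,0]],[[-0.175,-0.945,0.275],[0,0,0]],[[-0.175,-0.945,0.275],[0,0,0]],[[-0.175,-0.945,0.275],[0,0,0]],[[-0.175,-0.945,0.275],[0,0,0]],[[0,0,0],[0,0,0]],[[0,0,0],[0,0,0]]]'
```

```text
time: 11.77
tcp_pos: [0.5103, 0.0438, 0.1443]
eef_rot: [2.267, 1.881, -0.318]
ft_force: [0.0, 0.3, -2.1]
opening: 0.0072
gripper_force: 78.1
time: 12.1
tcp_pos: [0.5051, 0.0146, 0.153]
eef_rot: [2.266, 1.881, -0.319]
ft_force: [0.6, -0.9, -1.7]
opening: 0.0071
gripper_force: 78.2
time: 12.68
tcp_pos: [0.4963, -0.0315, 0.1662]
eef_rot: [2.267, 1.881, -0.318]
ft_force: [-0.8, 0.7, -2.4]
opening: 0.007
gripper_force: 78.2
```

```bash
python3 - <<'E'
from rod import *
rod('w8')
a=snap('scene','s8')[0]; b=snap('side','d8')[0]
cv2.imwrite('pics/c8.png',np.hstack([cv2.resize(a[80:280,230:480],(400,320)),cv2.resize(b[40:240,140:390],(400,320))]))
E
```

```text
t 12.6833 [ 0.4963 -0.0315  0.1662] tilt deg 16.03 [[0.177, 0.983, -0.05], [0.945, -0.184, -0.272], [-0.276, 0.001, -0.961]]
-0.04 353 [-0.0354  0.0004 -0.0054] -0.0076 world [ 0.4907 -0.0635  0.1811]
-0.02 643 [-0.0198  0.0003 -0.0068] -0.0367 world [ 0.4935 -0.0485  0.1782]
-0.0 1758 [ 0.0005  0.     -0.0168] -0.0397 world [ 0.4973 -0.0265  0.1822]
0.02 2824 [ 0.0143  0.0001 -0.0154] -0.04 world [ 0.4998 -0.0139  0.1771]
0.04 1086 [ 0.0402  0.0003 -0.0051] -0.008 world [0.504  0.0078 0.16  ]
0.06 1225 [ 0.0602  0.0003 -0.005 ] -0.008 world [0.5076 0.0266 0.1544]
0.08 1420 [ 0.0802  0.0003 -0.0049] -0.0078 world [0.5111 0.0455 0.1488]
0.1 1429 [ 0.0991  0.0003 -0.0048] -0.0079 world [0.5144 0.0634 0.1434]
```

View pics/c8.png

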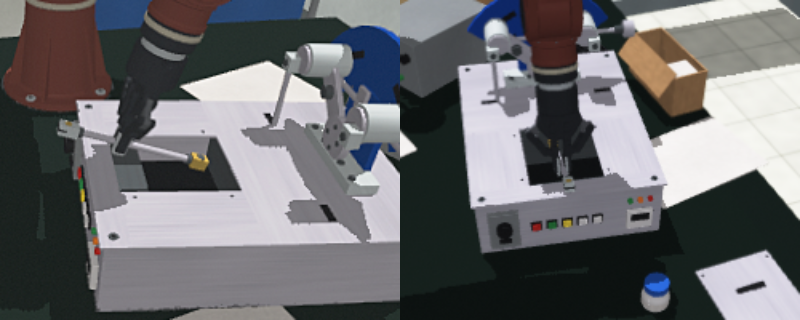

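The crop shows the brass eye at left-inset (200,160), inside the hatch opening and clear of its rear edge. The clamp end is already above the plate, so I lift straight up.

```bash
python3 -m jog '[[[0,0,1],[0,0,0]],[[0,0,1.5],[0,0,0]],[[0,0,2],[0,0,0]],[[0,0,2],[0,0,0]],[[0,0,2],[0,0,0]],[[0,0,2],[0,0,0]],[[0,0,2],[0,0,0]],[[0,0,1],[0,0,0]],[[0,0,0.5],[0,0,0]],[[0,0,0],[0,0,0]],[[0,0,0],[0,0,0]],[[0,0,0],[0,0,0]]]'; python3 -m jog '[[[0,0,0],[0,0,0]],[[0,0,0],[0,0,0]],[[0,0,0],[0,0,0]],[[0,0,0],[0,0,0]],[[0,0,0],[0,0,0]],[[0,0,0],[0,0,0]]]'; python3 - <<'E'
from rod import *
rod('w9')
a=snap('scene','s9')[0]; b=snap('side','d9')[0]
cv2.imwrite('pics/c9.png',np.hstack([cv2.resize(a,(400,300)),cv2.resize(b,(400,300))]))
print(abs(robot.get_obs()['dq']).max())
E
```

```text
time: 13.83
tcp_pos: [0.4959, -0.0308, 0.3046]
eef_rot: [2.266, 1.884, -0.321]
ft_force: [0.2, 0.1, -1.8]
opening: 0.0074
gripper_force: 78.2
time: 14.33
tcp_pos: [0.4963, -0.0309, 0.3059]
eef_rot: [2.265, 1.883, -0.319]
ft_force: [-1.2, -0.0, -2.2]
opening: 0.007
gripper_force: 78.2
t 14.3333 [ 0.4963 -0.0309  0.3059] tilt deg 16.04 [[0.176, 0.983, -0.05], [0.945, -0.183, -0.272], [-0.276, 0.0, -0.961]]
-0.04 353 [-0.0354  0.0004 -0.0054] -0.0078 world [ 0.4907 -0.063   0.3208]
-0.02 640 [-0.0198  0.0003 -0.0069] -0.0364 world [ 0.4935 -0.0479  0.318 ]
-0.0 1736 [ 0.0004  0.0001 -0.0175] -0.04 world [ 0.4973 -0.0258  0.3226]
0.02 2832 [ 0.0143  0.0001 -0.0154] -0.04 world [ 0.4997 -0.0133  0.3167]
0.04 1092 [ 0.0403  0.0003 -0.0051] -0.0077 world [0.504  0.0084 0.2996]
0.06 1215 [ 0.0602  0.0003 -0.005 ] -0.008 world [0.5075 0.0272 0.2941]
0.08 1417 [ 0.0802  0.0003 -0.0049] -0.0081 world [0.511  0.0461 0.2884]
0.1 1428 [ 0.0991  0.0003 -0.0048] -0.0079 world [0.5143 0.0639 0.2831]
0.000896616721214734
```

View pics/c9.png

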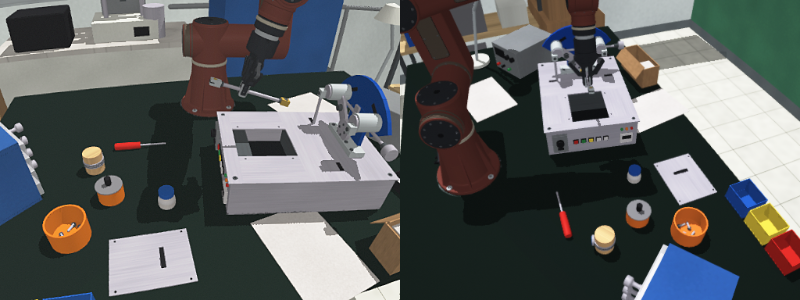

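The rod is held still, with its lowest end at about z = 0.26 m, well clear of the tester head. The small pot is lidded and the other things are where they were.

```bash
python3 -c "
from plant import robot
print(robot.job_done())"
```

```text
the job is handed in; nothing more can be done
None
```

I handed the job in at about 14.5 s: the lid is seated level on the small orange pot and released, and the rod is out of the hatch, held still about 120 mm above the top plate.

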